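Find the missed stitches on the leather case with a fingertip

TASK

With the gripper closed and pointing straight down, run the fingertips slowly along the cream seam on the dark red case's lid, touching it lightly or within a centimetre above it: from the seam's left-hand end at the back, round the front left corner and along the front to the raised spot where stitches are missing. Finish holding the fingertips at rest on that spot with a light touch, to show it. Do not press hard, shift or lift the case, or disturb the spool on its lid or the jar, awl and calculator beside it.

Things in the scene. Friction and masses are not known exactly. Their poses are not given: they have to be found in the camera images.
- case: closed hard case covered in dark red leather, 170 (x) x 250 (y) x 70 mm high, 0.8 to 1 kg, loose on a 3 mm cutting mat. Origin at the centre of its underside, z up; the front (catches, handle, up to 17 mm out) looks to -x, the spine is at +x, its left is +y. The lid's top is flat, 70 mm above the origin. The seam runs along its left, front and right edges
- seam_start (a point): left-hand end of the cream seam at the back, near the spine: (70, 113, 70) mm in the case's frame. From here the seam runs straight to (-55, 113), round a quarter circle of radius 18 about (-55, 95) to (-73, 95), straight along the front to (-73, -95), then mirrored up the right side. Stitches are 9 mm apart, flush with the leather
- seam_side1 (a point): point on the seam's left side, (30, 113, 70) mm in the case's frame
- seam_side2 (a point): point on the seam's left side, (-5, 113, 70) mm in the case's frame
- seam_side3 (a point): point on the seam's left side, (-40, 113, 70) mm in the case's frame
- seam_front (a point): point on the seam's front side just past the corner, (-73, 85, 70) mm in the case's frame
- seam_corner (a point): middle of the seam's front left corner, (-67.7, 107.7, 70) mm in the case's frame
- before75 (a point): point on the front seam, 75 mm before (to the left of) the spot with the missing stitches, on the lid's top
- before45 (a point): point on the front seam, 45 mm before (to the left of) the spot with the missing stitches, on the lid's top
- flaw: the bad spot on the front seam: a bare patch of paler, tan-coloured leather, 30 mm along the seam and 11 mm across, without cream stitches and with three empty holes, standing 1.6 mm proud of the lid's top, hard, fixed to the lid. Origin at the centre of its upper face. It lies at y = -75 to -5 mm on the front seam in the case's frame.
- spool: wooden spool of cream thread, 38 mm across, 48 mm tall, standing loose on the lid, inside the seam. Origin under its centre. Leave it alone.
- dye_jar: small amber jar of dye with a black cap, 50 mm across, 62 mm tall, standing to the left of the case. Origin under its centre. Leave it alone.
- awl: awl with a wooden handle, 150 mm long, lying on the mat to the left of the case, handle towards the robot. Leave it alone.
- calculator: black desk calculator, 150 x 105 x 18 mm, lying on the mat to the right of the case. Leave it alone.

How it is judged:
By the outcome, as a careful person would: the job done as asked, in the order asked, and still so for the second after the job is handed in, while the arm keeps its last pose, push and grip.
It also fails if it takes over 48 s, if anything falls off the work surface, if the arm or the gripper's body presses on something with over 40 N, if the wrist force passes 120 N, or if a joint passes its speed limit or range.

ROBOT

A 6-joint arm with a two-finger parallel gripper is mounted at the origin on the work surface. World frame = base frame: x ahead of the robot, y to its left, z up, the work surface at z = 0. Lengths are in m, angles in degrees, forces in N, time in s.
With the tool pointing down it reaches from about 0.25 to 0.725 m from the base axis. Payload 9.7 kg.
Tool frame: the origin (TCP) lies between the finger pads, 19 mm behind the fingertips; this is the grasp point; z points along the fingers, y is the line along which they close (so a half turn about z gives the same grasp; the last joint's range is limited). The gripper opens to 85 mm and grips with 20 to 120 N. Pads are 22 mm wide; open, the fingers measure 114 mm over their backs; the gripper's body (76 mm by 85 mm) begins 54 mm behind the grasp point. The pads swing forward as they close: fully open they stand 13 mm farther back than shut.
Start: joints at [-63.656, 4.979, 10.078, 95.1, 0, 90], TCP at [0.244, -0.493, 0.25] pointing down, gripper open.
Joint ranges: [-179.16, 179.16], [-48.56, 103.87], [-65.8, 70.77], [-126.05, 130.52], [-82.76, 87.17], [-180, 180]. Speed limits (degrees/s): [127.2, 127.2, 147.25, 180, 180, 180].

INTERFACE

Orientations are given as [roll, pitch, yaw] about the fixed x, y, z axes, in that order (R = Rz(yaw) Ry(pitch) Rx(roll)).
In Python, from workcell import sensors, camera, camera_params, bot gives the robot as it stands.
- The arm moves only by the tool apply_moves, never from a script. Its argument "motion" is a list of rows, each an object with "jaw": the opening, from -1 (shut) to 1 (fully open); "xyz": the shift along the tool's x, y, z in mm, a list of three; "twist": the turn about the tool's z in rad. A call has 1 to 5 rows; each row is the pose to reach, as a shift and turn from the pose commanded when the call began, along the tool's axes at that moment; what a row does not reach only later rows make up. A row lasts 1/8 s, in which the tool goes at most 62.5 mm and 10.7 degrees, less where a joint would pass 70% of its speed; a pose out of reach is approached as far as the arm can. A call with a gripper value outside its range is refused whole. The fingers move at their own pace and stop on an object; "grip_force" is the grip in N (left out, the last holds). Time passes only in rows, so rows that repeat a pose let the fingers close. It gives the time, the measured TCP pose, the force, the opening and the grip force at its end, in the units of the state.
- sensors.get_obs(): the state, without advancing time (a new reading comes with each control period).
- camera(name): name is "side" or "top"; returns (picture, depth): 420x560x3 uint8, red, green, blue; 420x560 float32, m along the optical axis (not along the pixel's ray), 0 where there is no reading.
- camera_params(name): a dict with "mtx" (3x3 intrinsics, pixels), "rvec" (rotation vector, rad) and "tvec" (3), from world to camera coordinates, as OpenCV has them. Camera axes: x right, y down, z forward; pixel columns grow to the right and rows downward; lengths in m; the calibration is good to about 2 mm. A picture is of the moment at which its call begins. camera_params takes no time and is no camera call.
- bot.job_done(): hands the job in; it is judged then, once.
The state is a dict: "time": time; "q": joint angles; "qd": joint speeds; "joint_efforts": joint torques, N m; "ee_pos": TCP position; "tcp_rot": TCP orientation; "wrist_force": force on the tool from outside, world axes, zero at the start; "torque": the same for the moment, N m; "opening": finger opening in m; "grasp_force": force on a finger pad.
Only numpy, scipy, OpenCV 4.12 (cv2) and the standard library are available. Lean on these libraries where they do the work, as an engineer would, in place of code of your own. Each camera call takes 0.05 s, during which the arm holds its last target. There are 200 camera calls.

## Working session

There is one attempt and no reset: what is moved stays moved. The work goes in short steps, Python scripts to look and compute and a tool call to move; the robot and the scene stay as the last step left them, time stands still between calls to the robot, and variables do not carry over. Pictures are saved under pics/ and viewed, at most 10 in all, crops included, and the job is handed in when it is done.

Besides the shell and the picture viewer there is one more tool, called as a command line: name --argument value ..., lists and objects as JSON in quotes. apply_moves: Moves the arm, as the interface text tells. Its arguments: {"type":"object","properties":{"motion":{"type":"array","items":{"type":"object","properties":{"jaw":{"type":"number"},"xyz":{"type":"array","items":{"type":"number"}},"twist":{"type":"number"}}}},"grip_force":{"type":"number"}},"required":["motion"]}

```bash
mkdir -p pics
cat > h.py <<'E'
import numpy as np, cv2
from workcell import sensors, camera, camera_params, bot
def ray(name,uv,z):
    p=camera_params(name);R,_=cv2.Rodrigues(np.array(p['rvec'],float));t=np.array(p['tvec'],float).ravel()
    c=-R.T@t;uv=np.atleast_2d(np.array(uv,float))
    d=np.c_[uv,np.ones(len(uv))]@np.linalg.inv(np.array(p['mtx'])).T@R
    return c+d*((z-c[2])/d[:,2])[:,None]
def cloud(name,depth):
    p=camera_params(name);R,_=cv2.Rodrigues(np.array(p['rvec'],float));t=np.array(p['tvec'],float).ravel()
    v,u=np.indices(depth.shape);d=np.stack([u,v,np.ones_like(u)],-1)@np.linalg.inv(np.array(p['mtx'])).T*depth[...,None]
    return (d-t)@R
E
python3 - <<'E'
from h import *
for n in('top','side'):
    im,d=camera(n);cv2.imwrite(f'pics/{n}0.png',im[...,::-1]);np.savez(f'pics/{n}0.npz',im=im,d=d)
    P=camera_params(n);print(n,np.round(ray(n,[[280,210]],0.073),3))
print(sensors.get_obs())
E
```

```text
top [[0.575 0.027 0.073]]
side [[0.557 0.035 0.073]]
{'time': 0.1, 'q': array([-6.36565978e+01,  5.01097164e+00,  1.00392947e+01,  9.50979789e+01,
        1.58937525e-03,  9.00001912e+01]), 'qd': array([ 0.09205626, -0.08688464,  0.11159172, -0.05918837,  0.02539138,
       -0.02576538]), 'joint_efforts': array([-1.16210776e-03, -5.21562874e+01,  4.65653515e+01,  1.59806729e-02,
       -6.67211020e-05,  5.75319888e-06]), 'ee_pos': array([ 0.24399572, -0.4927311 ,  0.24932762]), 'tcp_rot': array([-1.79930344e+02, -1.58914163e-03,  2.63432091e+01]), 'wrist_force': array([-0.05855841,  0.50150804, -0.20028081]), 'torque': array([-0.04102883,  0.02055227,  0.03946993]), 'grasp_force': 0.0, 'opening': 0.0850963650046134}
```

View pics/top0.png

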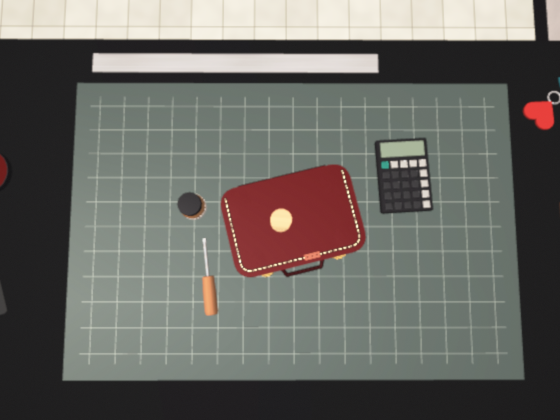

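View pics/side0.png

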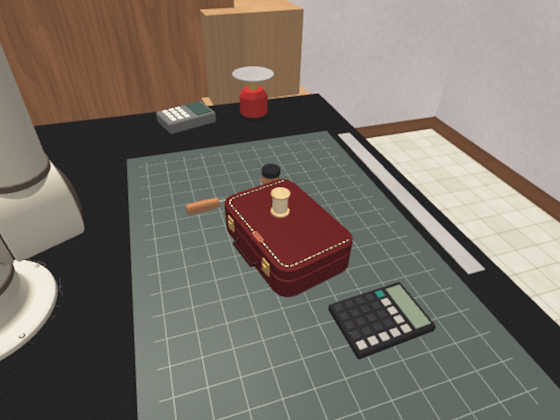

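The top view shows the case centred near (293,220), the seam start near (228,197), the front-left corner near (243,270), the flaw near (312,256), the spool at (281,220) and the jar at (190,205). The side view shows the same layout, with the flaw near (258,237).

```bash
cat > m.py <<'E'
from h import *
def meas(n):
    f=np.load(f'pics/{n}0.npz');im=f['im'];hsv=cv2.cvtColor(im,cv2.COLOR_RGB2HSV)
    C=cloud(n,f['d'])
    red=((hsv[...,0]<8)|(hsv[...,0]>172))&(hsv[...,1]>150)&(abs(C[...,2]-.073)<.006)
    k,l,s,_=cv2.connectedComponentsWithStats(cv2.morphologyEx(red.astype(np.uint8),cv2.MORPH_CLOSE,np.ones((5,5))))
    case=l==1+np.argmax(s[1:,4]);print(n,'lid z',np.median(C[case][:,2]),'px',case.sum())
    case=cv2.morphologyEx(case.astype(np.uint8),cv2.MORPH_CLOSE,np.ones((9,9)))>0
    cream=case&(im[...,1]>105)&(im[...,2]>70)
    k,l,s,c=cv2.connectedComponentsWithStats(cream.astype(np.uint8),connectivity=8)
    v,u=np.nonzero(cream);W=ray(n,np.c_[u,v],.073)[:,:2]
    # drop spool: interior pts
    (cx,cy),(a,b),ang=cv2.minAreaRect(W.astype(np.float32))
    print('rect',(cx,cy),a,b,ang,len(W))
    return im,hsv,C,case,W
def fit(W,c0,yaw):
    # robust line fits in the case frame, both long sides
    for _ in range(6):
        R=np.array([[np.cos(yaw),-np.sin(yaw)],[np.sin(yaw),np.cos(yaw)]]);L=(W-c0)@R
        F=L[(abs(L[:,0]+.073)<.006)&(abs(L[:,1])<.09)];A=L[(abs(L[:,1]-.113)<.006)&(L[:,0]>-.05)&(L[:,0]<.065)];B=L[(abs(L[:,1]+.113)<.006)&(L[:,0]>-.05)&(L[:,0]<.065)]
        pf=np.polyfit(F[:,1],F[:,0],1);pa=np.polyfit(A[:,0],A[:,1],1);pb=np.polyfit(B[:,0],B[:,1],1)
        dy=(-pf[0]*190+pa[0]*115+pb[0]*115)/420
        c0=c0+R@np.array([pf[1]+.073,(pa[1]+pb[1])/2]);yaw+=dy
    print('c',c0,'yaw',np.degrees(yaw),'slopes deg',np.degrees([-pf[0],pa[0],pb[0]]),'width',pa[1]-pb[1],len(F),len(A),len(B))
    return c0,yaw
if __name__=='__main__':
    for n in('top','side'):
        im,hsv,C,case,W=meas(n)
        if n=='top': (cx,cy),(a,b),g=cv2.minAreaRect(W.astype(np.float32)); c=np.array([cx,cy]);yaw=np.radians(g if a<b else g-90)
        c1,y1=fit(W,c.copy(),yaw)
        R=np.array([[np.cos(y1),-np.sin(y1)],[np.sin(y1),np.cos(y1)]])
        L=(W-c1)@R;s=(abs(L[:,1])>.107)
        print('back ends',L[L[:,1]>.107][:,0].max(),L[L[:,1]<-.107][:,0].max())
        # flaw : tan (brighter red/orange) pixels on front seam
        v,u=np.nonzero(case);Q=(ray(n,np.c_[u,v],.0746)[:,:2]-c1)@R
        g=(abs(Q[:,0]+.073)<.009)&(abs(Q[:,1])<.09);px=im[v,u].astype(int)
        t=g&(px[:,0]>130)&(px[:,1]<px[:,0]*.72)&(px[:,1]>40)
        T=Q[t];print('flaw',len(T),np.median(T,0),np.percentile(T,[3,97],axis=0))
        if n=='top':c,yaw=c1,y1
        # tall things by depth inside lid
        hi=(C[...,2]>.09)&(C[...,2]<.14);P=C[hi][:,:2];Lq=(P-c1)@R;k=(abs(Lq[:,0])<.085)&(abs(Lq[:,1])<.12)
        print('spool',Lq[k].min(0),Lq[k].max(0),'z',C[hi][k][:,2].max())
E
python3 m.py
```

```text
top lid z 0.07196124875323437 px 11020
rect (0.552763044834137, 0.0026145875453948975) 0.14709727466106415 0.23070529103279114 13.83621883392334 575
c [0.5572614  0.00379501] yaw 13.799844012441495 slopes deg [ 0.06977912 -0.02557309 -0.08971415] width 0.22600406811483514 231 123 118
back ends 0.06882703487110844 0.06896927621959699
flaw 661 [-0.07327799  0.00560032] [[-0.08159212 -0.07910123]
 [-0.06436622  0.0853692 ]]
spool [-0.01590174  0.00377885] [0.0207437  0.04073826] z 0.12268622091257766
side lid z 0.0744454330094431 px 6559
rect (0.5537465214729309, 0.007883265614509583) 0.14658206701278687 0.2328989952802658 13.771345138549805 342
c [0.55793482 0.00840142] yaw 13.906814222656035 slopes deg [-0.06002953  0.25291708 -0.15373785] width 0.22751109601832814 129 56 74
back ends 0.06936974277662288 0.068833548739278
flaw 76 [-0.07362002 -0.02011539] [[-0.07968848 -0.03350072]
 [-0.06770244 -0.00539113]]
spool [-0.01863385  0.00296089] [0.01906033 0.04092903] z 0.12427170401511263
```

apply_moves --motion '[{"jaw":-1,"xyz":[0,0,0],"twist":-0.17},{"jaw":-1,"xyz":[0,0,0],"twist":-0.34},{"jaw":-1,"xyz":[0,0,0],"twist":-0.51},{"jaw":-1,"xyz":[0,0,0],"twist":-0.68},{"jaw":-1,"xyz":[0,0,0],"twist":-0.85}]' --grip_force 20

```text
time: 0.72
ee_pos: [0.244, -0.4928, 0.2496]
tcp_rot: [-180.0, -0.0, 75.4]
wrist_force: [-0.3, -0.6, -0.1]
opening: -0.0002
grasp_force: 0.0
```

apply_moves --motion '[{"jaw":-1,"xyz":[0,0,0],"twist":-0.17},{"jaw":-1,"xyz":[0,0,0],"twist":-0.34},{"jaw":-1,"xyz":[0,0,0],"twist":-0.503},{"jaw":-1,"xyz":[0,0,0],"twist":-0.503}]'

```text
time: 1.23
ee_pos: [0.244, -0.4928, 0.2496]
tcp_rot: [-180.0, -0.0, 103.8]
wrist_force: [0.9, -0.4, -0.1]
opening: 0.0003
grasp_force: 0.0
```

```bash
cat > m2.py <<'E'
from m import *
o=sensors.get_obs();print(o['ee_pos'],o['tcp_rot'],o['q'].round(1),o['opening'],o['time'])
c=np.array([.5575,.0060]);y=np.radians(13.85);R=np.array([[np.cos(y),-np.sin(y)],[np.sin(y),np.cos(y)]])
print('tool in case mm',((o['ee_pos'][:2]-c)@R*1000).round(1))
# flaw from gap in stitches, per view with its own centre
for n,cc in(('top',[.5573,.0038]),('side',[.5579,.0084])):
    im,hsv,C,case,W=meas(n);L=(W-cc)@R;F=np.sort(L[abs(L[:,0]+.073)<.005][:,1]);F=F[abs(F)<.09];g=np.diff(F);i=g.argmax();print('gap',F[i],F[i+1],'next',np.sort(g)[-3:])
    v,u=np.nonzero(case);Q=(ray(n,np.c_[u,v],.0746)[:,:2]-cc)@R;px=im[v,u].astype(int)
    k=(abs(Q[:,0]+.073)<.004)&(Q[:,1]>F[i]+.003)&(Q[:,1]<F[i+1]-.003);k2=(abs(Q[:,0]+.06)<.004)&(abs(Q[:,1])<.06)
    print('colours gap',np.median(px[k],0),'lid',np.median(px[k2],0))
    t=(px[:,1]>(np.median(px[k],0)[1]+np.median(px[k2],0)[1])/2)&(abs(Q[:,0]+.073)<.008)&(Q[:,1]>F[i])&(Q[:,1]<F[i+1]);print('patch',np.percentile(Q[t],[2,98],axis=0),Q[t].mean(0))
    jar=(C[...,2]>.045)&(C[...,2]<.075);P=(C[jar][:,:2]-cc)@R;kk=(P[:,1]>.135)&(P[:,1]<.26)&(abs(P[:,0])<.1);print('jar',P[kk].min(0),P[kk].max(0))
E
python3 m2.py
```

```text
[ 0.24402949 -0.49279007  0.24963387] [-1.79991878e+02 -3.68561320e-02  1.03803601e+02] [-63.7   5.   10.1  95.1   0.   12.5] 0.00032619044212629236 1.225
tool in case mm [-423.8 -409.2]
top lid z 0.07196124875323437 px 11020
rect (0.552763044834137, 0.0026145875453948975) 0.14709727466106415 0.23070529103279114 13.83621883392334 575
gap -0.06078096661772205 -0.05539939725489983 next [0.00359047 0.00359187 0.00538157]
colours gap [nan nan nan] lid [134.  48.  50.]
  return _methods._mean(a, axis=axis, dtype=dtype,
  ret = um.true_divide(
Traceback (most recent call last):
  File "m2.py", line 11, in <module>
    t=(px[:,1]>(np.median(px[k],0)[1]+np.median(px[k2],0)[1])/2)&(abs(Q[:,0]+.073)<.008)&(Q[:,1]>F[i])&(Q[:,1]<F[i+1]);print('patch',np.percentile(Q[t],[2,98],axis=0),Q[t].mean(0))
                                                                                                                                     ~~~~~~~~~~~~~^^^^^^^^^^^^^^^^^^^^
IndexError: index -1 is out of bounds for axis 0 with size 0
```

apply_moves --motion '[{"jaw":-1,"xyz":[40,38,0],"twist":0},{"jaw":-1,"xyz":[80,76,0],"twist":0},{"jaw":-1,"xyz":[120,114,0],"twist":0},{"jaw":-1,"xyz":[160,152,0],"twist":0},{"jaw":-1,"xyz":[200,190,0],"twist":0}]'

```text
time: 1.85
ee_pos: [0.3811, -0.2516, 0.25]
tcp_rot: [180.0, 0.0, 103.6]
wrist_force: [0.3, -0.2, 1.4]
opening: 0.0001
grasp_force: 0.0
```

apply_moves --motion '[{"jaw":-1,"xyz":[40,38,0],"twist":0},{"jaw":-1,"xyz":[80,76,0],"twist":0},{"jaw":-1,"xyz":[120,114,0],"twist":0},{"jaw":-1,"xyz":[160,152,0],"twist":0},{"jaw":-1,"xyz":[200,190,0],"twist":0}]'

```text
time: 2.48
ee_pos: [0.5177, -0.0117, 0.25]
tcp_rot: [180.0, 0.0, 103.6]
wrist_force: [-0.0, -0.9, -0.2]
opening: 0.0001
grasp_force: 0.0
```

apply_moves --motion '[{"jaw":-1,"xyz":[40,38,30],"twist":0},{"jaw":-1,"xyz":[80,76,60],"twist":0},{"jaw":-1,"xyz":[122,114,90],"twist":0},{"jaw":-1,"xyz":[122,114,120],"twist":0},{"jaw":-1,"xyz":[122,114,120],"twist":0}]'

```text
time: 3.1
ee_pos: [0.5972, 0.1325, 0.127]
tcp_rot: [-179.7, -0.0, 103.7]
wrist_force: [0.2, 0.5, 0.2]
opening: -0.0002
grasp_force: 0.0
```

Run:
```python
from h import *
o=sensors.get_obs();print(o['ee_pos'],o['tcp_rot'],o['q'].round(1),o['wrist_force'],o['time'])
c=np.array([.5575,.0060]);y=np.radians(13.85);R=np.array([[np.cos(y),-np.sin(y)],[np.sin(y),np.cos(y)]])
print(((o['ee_pos'][:2]-c)@R*1000).round(1))
tip=o['ee_pos']-[0,0,.019]
V=[]
for n in('top','side'):
    im,d=camera(n);p=camera_params(n);q=cv2.projectPoints(np.array([tip]),np.array(p['rvec'],float),np.array(p['tvec'],float),np.array(p['mtx']),None)[0].ravel();print(n,q)
    np.savez(f'pics/{n}1.npz',im=im,d=d)
    x,yv=(q+.5).astype(int);x0=min(max(x-50,0),430);y0=min(max(yv-50,0),300)
    a=cv2.resize(im[y0:y0+120,x0:x0+130],None,fx=3,fy=3,interpolation=cv2.INTER_NEAREST)
    cv2.circle(a,(int((q[0]-x0+.5)*3),int((q[1]-y0+.5)*3)),4,(0,255,0),1);V.append(a);print(x0,y0)
f=np.load('pics/top0.npz')['im'];b=cv2.resize(f[235:275,270:350],None,fx=8,fy=8,interpolation=cv2.INTER_NEAREST)
cv2.imwrite('pics/tip1.png',np.hstack(V)[...,::-1]);cv2.imwrite('pics/flaw.png',b[...,::-1])
```

```text
[0.59715454 0.1325453  0.12699001] [-1.79685068e+02 -2.29598783e-03  1.03739755e+02] [12.5 13.   5.6 82.8 -0.  88.8] [0.20573545 0.46237765 0.23132588] 3.1
[ 68.8 113.4]
top [221.19732727 195.29145793]
171 145
side [283.61727187 167.69636494]
234 118
```

View pics/tip1.png

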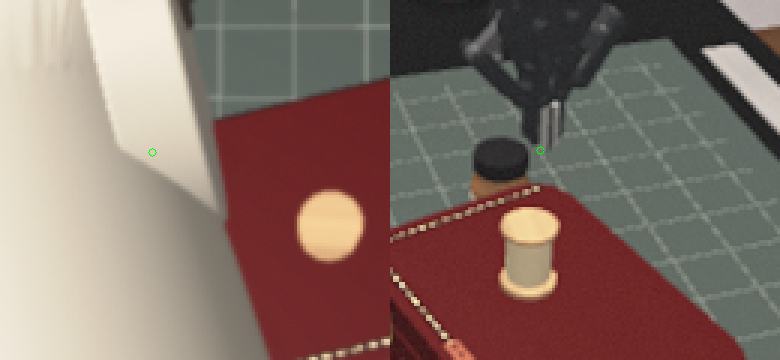

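View pics/flaw.png

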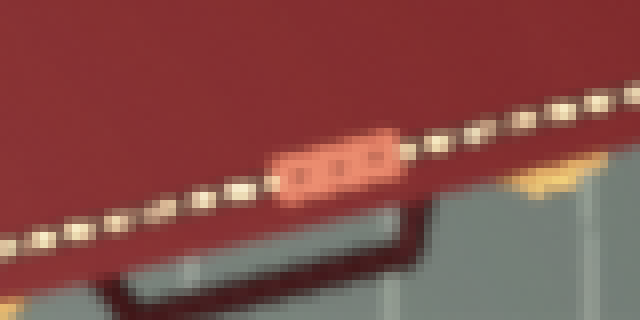

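The crops show the tips in the side view at about (285,167), 1 px from the predicted point. In the top view the arm hides them. The flaw is a tan patch with three holes centred at top pixel (311.8,255.4).

Run:
```python
from h import *
c=np.array([.5575,.0055]);y=np.radians(13.85);R=np.array([[np.cos(y),-np.sin(y)],[np.sin(y),np.cos(y)]])
print('flaw top',(ray('top',[[311.75,255.4]],.0746)[:,:2]-[.5573,.0038])@R*1000)
tip=sensors.get_obs()['ee_pos']
f=np.load('pics/side1.npz');C=cloud('side',f['d']).copy();im=f['im']
L=(C[...,:2]-tip[:2])@R*1000;Z=(C[...,2]-tip[2])*1000
k=(abs(L[...,0])<30)&(abs(L[...,1])<30)&(Z>-30)&(Z<5)&(f['d']>0)
for a in range(-26,4,3):
    s=k&(Z>=a)&(Z<a+3)
    if s.sum()>3: print(a,s.sum(),'x',np.percentile(L[s][:,0],[5,50,95]).round(1),'y',np.percentile(L[s][:,1],[5,50,95]).round(1))
```

```text
flaw top [[-73.03361083 -18.27666287]]
-17 7 x [-7.1 -4.3  4.1] y [-8.6 -7.1 -2.6]
-14 8 x [-10.3  -4.9   2.6] y [-9.  -7.7  4. ]
-11 10 x [-12.1  -1.    9.8] y [-8.3 -6.8 -2.4]
-8 19 x [-13.3  -7.6   7.2] y [-9.4 -5.6  4.1]
-5 18 x [-13.7  -6.9   7.6] y [-8.2 -4.9  9.4]
-2 17 x [-13.6  -6.   11.2] y [-8.7 -4.3  2.9]
1 14 x [-14.   -8.    7.7] y [-8.6 -4.7  9. ]
```

apply_moves --motion '[{"jaw":-1,"xyz":[-2,1,5],"twist":0},{"jaw":-1,"xyz":[-2,1,12],"twist":0},{"jaw":-1,"xyz":[-2,1,20],"twist":0},{"jaw":-1,"xyz":[-2,1,20],"twist":0},{"jaw":-1,"xyz":[-2,1,20],"twist":0}]'

```text
time: 3.82
ee_pos: [0.6, 0.1306, 0.11]
tcp_rot: [-180.0, -0.0, 103.9]
wrist_force: [-0.1, 0.0, -0.5]
opening: 0.0001
grasp_force: 0.0
```

```bash
cat > s.py <<'E'
from h import *
o=sensors.get_obs();c=np.array([.5575,.0045]);y=np.radians(13.85);R=np.array([[np.cos(y),-np.sin(y)],[np.sin(y),np.cos(y)]])
print('case',((o['ee_pos'][:2]-c)@R*1000).round(1),'tip above lid mm',(o['ee_pos'][2]-.019-.073)*1000,'t',o['time'],o['wrist_force'].round(2),o['tcp_rot'].round(2))
E
python3 s.py
```

```text
case [ 71.5 112.2] tip above lid mm 18.04467755784403 t 3.825 [-0.05  0.03 -0.53] [-180.     -0.    103.86]
```

apply_moves --motion '[{"jaw":-1,"xyz":[1,-1.5,4],"twist":0},{"jaw":-1,"xyz":[1,-1.5,8],"twist":0},{"jaw":-1,"xyz":[1,-1.5,11],"twist":0},{"jaw":-1,"xyz":[1,-1.5,13.5],"twist":0},{"jaw":-1,"xyz":[1,-1.5,13.5],"twist":0}]'

```text
time: 4.45
ee_pos: [0.5983, 0.1311, 0.0962]
tcp_rot: [-180.0, 0.0, 103.9]
wrist_force: [-0.3, 0.9, 0.8]
opening: 0.0003
grasp_force: 0.0
```

apply_moves --motion '[{"jaw":-1,"xyz":[0,0,0],"twist":0},{"jaw":-1,"xyz":[0,0,0],"twist":0},{"jaw":-1,"xyz":[0,-3,0],"twist":0},{"jaw":-1,"xyz":[0,-6,0],"twist":0},{"jaw":-1,"xyz":[0,-9,0],"twist":0}]'

```text
time: 5.08
ee_pos: [0.5894, 0.129, 0.0966]
tcp_rot: [180.0, -0.0, 103.9]
wrist_force: [0.0, -0.3, 0.2]
opening: -0.0003
grasp_force: 0.0
```

apply_moves --motion '[{"jaw":-1,"xyz":[0,-3,0],"twist":0},{"jaw":-1,"xyz":[0,-6,0],"twist":0},{"jaw":-1,"xyz":[0,-9,0],"twist":0},{"jaw":-1,"xyz":[0,-12,0],"twist":0},{"jaw":-1,"xyz":[0,-15,0],"twist":0}]'

```text
time: 5.7
ee_pos: [0.5748, 0.1254, 0.0965]
tcp_rot: [180.0, 0.0, 103.9]
wrist_force: [0.0, -0.4, -0.1]
opening: 0.0002
grasp_force: 0.0
```

```bash
python3 s.py
python3 - <<'E'
from h import *
im,d=camera('side');tip=sensors.get_obs()['ee_pos']-[0,0,.019]
a=cv2.resize(im[140:260,215:345],None,fx=5,fy=5,interpolation=cv2.INTER_CUBIC)
cv2.imwrite('pics/tip2.png',a[...,::-1])
E
```

```text
case [ 45.8 113.2] tip above lid mm 4.481812097344967 t 5.7 [ 0.03 -0.44 -0.08] [180.     0.   103.87]
```

View pics/tip2.png

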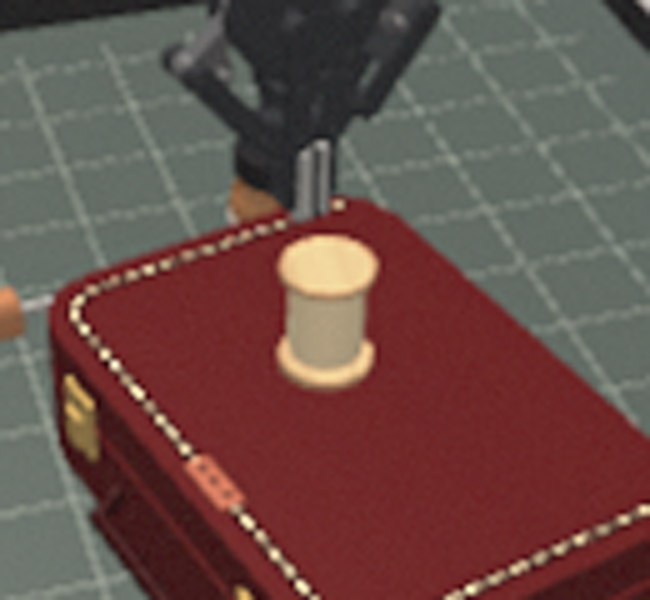

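The tips sit on the seam line near crop (315,215), past the start and clear of the spool. Continuing along the left side.

apply_moves --motion '[{"jaw":-1,"xyz":[0,-3,0],"twist":0},{"jaw":-1,"xyz":[0,-6,0],"twist":0},{"jaw":-1,"xyz":[0,-9,0],"twist":0},{"jaw":-1,"xyz":[0,-12,0],"twist":0},{"jaw":-1,"xyz":[0,-15,0],"twist":0}]'

```text
time: 6.38
ee_pos: [0.5603, 0.1218, 0.0965]
tcp_rot: [-180.0, 0.0, 103.9]
wrist_force: [0.1, 1.5, -0.7]
opening: -0.0001
grasp_force: 0.0
```

apply_moves --motion '[{"jaw":-1,"xyz":[0,-3,0],"twist":0},{"jaw":-1,"xyz":[0,-6,0],"twist":0},{"jaw":-1,"xyz":[0,-9,0],"twist":0},{"jaw":-1,"xyz":[0,-12,0],"twist":0},{"jaw":-1,"xyz":[0,-15,0],"twist":0}]'

```text
time: 7.0
ee_pos: [0.5457, 0.1182, 0.0965]
tcp_rot: [180.0, 0.0, 103.9]
wrist_force: [-0.1, 0.4, 0.1]
opening: 0.0002
grasp_force: 0.0
```

apply_moves --motion '[{"jaw":-1,"xyz":[0,-3,0],"twist":0},{"jaw":-1,"xyz":[0,-6,0],"twist":0},{"jaw":-1,"xyz":[0,-9,0],"twist":0},{"jaw":-1,"xyz":[0,-12,0],"twist":0},{"jaw":-1,"xyz":[0,-15,0],"twist":0}]'

```text
time: 7.62
ee_pos: [0.5312, 0.1146, 0.0965]
tcp_rot: [180.0, -0.0, 103.9]
wrist_force: [0.1, 1.1, -0.3]
opening: -0.0003
grasp_force: 0.0
```

apply_moves --motion '[{"jaw":-1,"xyz":[0,-3,0],"twist":0},{"jaw":-1,"xyz":[0,-6,0],"twist":0},{"jaw":-1,"xyz":[0,-9,0],"twist":0},{"jaw":-1,"xyz":[0,-12,0],"twist":0},{"jaw":-1,"xyz":[0,-15,0],"twist":0}]'

```text
time: 8.25
ee_pos: [0.5166, 0.111, 0.0965]
tcp_rot: [180.0, -0.0, 103.9]
wrist_force: [0.1, 0.7, -0.7]
opening: 0.0
grasp_force: 0.0
```

apply_moves --motion '[{"jaw":-1,"xyz":[0,-3,0],"twist":0},{"jaw":-1,"xyz":[0,-6,0],"twist":0},{"jaw":-1,"xyz":[0,-9,0],"twist":0},{"jaw":-1,"xyz":[0,-12,0],"twist":0},{"jaw":-1,"xyz":[0,-15,0],"twist":0}]'

```text
time: 8.88
ee_pos: [0.502, 0.1074, 0.0965]
tcp_rot: [-180.0, -0.0, 103.9]
wrist_force: [-0.3, -0.5, -0.5]
opening: -0.0001
grasp_force: 0.0
```

apply_moves --motion '[{"jaw":-1,"xyz":[0,-3,0],"twist":0},{"jaw":-1,"xyz":[0,-6,0],"twist":0},{"jaw":-1,"xyz":[0,-9,0],"twist":0},{"jaw":-1,"xyz":[0,-12,0],"twist":0},{"jaw":-1,"xyz":[0,-15,0],"twist":0}]'

```text
time: 9.5
ee_pos: [0.4875, 0.1038, 0.0965]
tcp_rot: [-180.0, 0.0, 103.9]
wrist_force: [-0.8, 0.4, -0.6]
opening: -0.0003
grasp_force: 0.0
```

```bash
python3 s.py
```

```text
case [-44.2 113.2] tip above lid mm 4.479206221056076 t 9.5 [-0.82  0.37 -0.56] [-180.      0.    103.87]
```

apply_moves --motion '[{"jaw":-1,"xyz":[0,-3,0],"twist":0},{"jaw":-1,"xyz":[0,-6,0],"twist":0},{"jaw":-1,"xyz":[0,-9,0],"twist":0},{"jaw":-1,"xyz":[-0.2,-11.5,0],"twist":0},{"jaw":-1,"xyz":[-0.5,-14,0],"twist":0}]'

```text
time: 10.12
ee_pos: [0.474, 0.1, 0.0965]
tcp_rot: [-180.0, -0.0, 103.9]
wrist_force: [-0.8, 0.5, 0.1]
opening: -0.0
grasp_force: 0.0
```

apply_moves --motion '[{"jaw":-1,"xyz":[-0.8,-3,0],"twist":0},{"jaw":-1,"xyz":[-2.1,-5.8,0],"twist":0},{"jaw":-1,"xyz":[-3.9,-8.4,0],"twist":0},{"jaw":-1,"xyz":[-6.1,-10.6,0],"twist":0},{"jaw":-1,"xyz":[-8.7,-12.4,0],"twist":0}]'

```text
time: 10.75
ee_pos: [0.4642, 0.0884, 0.0965]
tcp_rot: [180.0, 0.0, 103.9]
wrist_force: [0.7, 0.2, -0.2]
opening: 0.0003
grasp_force: 0.0
```

apply_moves --motion '[{"jaw":-1,"xyz":[-2.8,-1.3,0],"twist":0},{"jaw":-1,"xyz":[-5.9,-2.1,0],"twist":0},{"jaw":-1,"xyz":[-9,-2.4,0],"twist":0},{"jaw":-1,"xyz":[-12,-2.4,0],"twist":0},{"jaw":-1,"xyz":[-15,-2.4,0],"twist":0}]'

```text
time: 11.38
ee_pos: [0.4656, 0.0733, 0.0965]
tcp_rot: [-180.0, -0.0, 103.9]
wrist_force: [-0.6, -0.9, 0.2]
opening: 0.0003
grasp_force: 0.0
```

apply_moves --motion '[{"jaw":-1,"xyz":[-3,0,0],"twist":0},{"jaw":-1,"xyz":[-6,0,0],"twist":0},{"jaw":-1,"xyz":[-9,0,0],"twist":0},{"jaw":-1,"xyz":[-12,0,0],"twist":0},{"jaw":-1,"xyz":[-15,0,0],"twist":0}]'

```text
time: 12.0
ee_pos: [0.4691, 0.0587, 0.0965]
tcp_rot: [-180.0, -0.0, 103.9]
wrist_force: [0.0, -0.2, 0.2]
opening: -0.0002
grasp_force: 0.0
```

```bash
python3 s.py
python3 - <<'E'
from h import *
im,d=camera('side')
a=cv2.resize(im[140:260,205:335],None,fx=5,fy=5,interpolation=cv2.INTER_CUBIC)
cv2.imwrite('pics/tip3.png',a[...,::-1])
E
```

```text
case [-72.8  73.8] tip above lid mm 4.489569991250636 t 12.0 [ 0.01 -0.16  0.18] [-180.     -0.    103.87]
```

View pics/tip3.png

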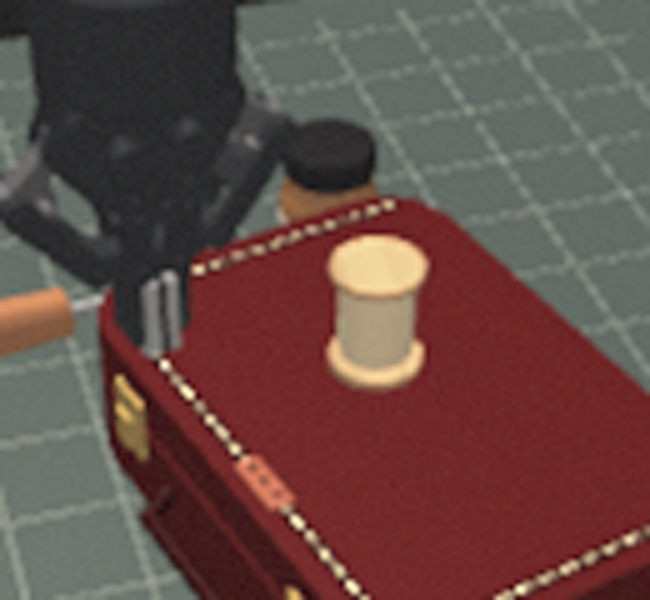

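The tips are on the front seam near crop (160,350), just past the corner. The spool, jar and awl are undisturbed.

apply_moves --motion '[{"jaw":-1,"xyz":[-3,0,0],"twist":0},{"jaw":-1,"xyz":[-6,0,0],"twist":0},{"jaw":-1,"xyz":[-9,0,0],"twist":0},{"jaw":-1,"xyz":[-12,0,0],"twist":0},{"jaw":-1,"xyz":[-15,0,0],"twist":0}]'

```text
time: 12.68
ee_pos: [0.4727, 0.0442, 0.0965]
tcp_rot: [-180.0, 0.0, 103.9]
wrist_force: [-0.1, -0.2, 0.2]
opening: 0.0003
grasp_force: 0.0
```

apply_moves --motion '[{"jaw":-1,"xyz":[-3,0,0],"twist":0},{"jaw":-1,"xyz":[-6,0,0],"twist":0},{"jaw":-1,"xyz":[-9,0,0],"twist":0},{"jaw":-1,"xyz":[-12,0,0],"twist":0},{"jaw":-1,"xyz":[-15,0,0],"twist":0}]'

```text
time: 13.3
ee_pos: [0.4763, 0.0296, 0.0965]
tcp_rot: [-180.0, 0.0, 103.9]
wrist_force: [-0.3, -0.4, 0.2]
opening: -0.0003
grasp_force: 0.0
```

apply_moves --motion '[{"jaw":-1,"xyz":[-3,0,0],"twist":0},{"jaw":-1,"xyz":[-6,0,0],"twist":0},{"jaw":-1,"xyz":[-9,0,0],"twist":0},{"jaw":-1,"xyz":[-12,0,0],"twist":0},{"jaw":-1,"xyz":[-15,0,0],"twist":0}]'

```text
time: 13.92
ee_pos: [0.4799, 0.0151, 0.0965]
tcp_rot: [180.0, -0.0, 103.9]
wrist_force: [0.3, 0.6, -0.2]
opening: -0.0003
grasp_force: 0.0
```

apply_moves --motion '[{"jaw":-1,"xyz":[-3,0,0],"twist":0},{"jaw":-1,"xyz":[-6,0,0],"twist":0},{"jaw":-1,"xyz":[-9,0,0],"twist":0},{"jaw":-1,"xyz":[-12,0,0],"twist":0},{"jaw":-1,"xyz":[-15,0,0],"twist":0}]'

```text
time: 14.55
ee_pos: [0.4835, 0.0005, 0.0965]
tcp_rot: [-180.0, 0.0, 103.9]
wrist_force: [-0.1, -0.1, -0.7]
opening: 0.0001
grasp_force: 0.0
```

apply_moves --motion '[{"jaw":-1,"xyz":[-3,0,0],"twist":0},{"jaw":-1,"xyz":[-6,0,0],"twist":0},{"jaw":-1,"xyz":[-9,0,0],"twist":0},{"jaw":-1,"xyz":[-12,0,0],"twist":0},{"jaw":-1,"xyz":[-15,0,0],"twist":0}]'

```text
time: 15.18
ee_pos: [0.4871, -0.0141, 0.0965]
tcp_rot: [-180.0, 0.0, 103.9]
wrist_force: [-0.3, 0.4, -0.4]
opening: 0.0001
grasp_force: 0.0
```

apply_moves --motion '[{"jaw":-1,"xyz":[-3,0,0],"twist":0},{"jaw":-1,"xyz":[-6,0,0],"twist":0},{"jaw":-1,"xyz":[-9,0,0],"twist":0},{"jaw":-1,"xyz":[-12,0,0],"twist":0},{"jaw":-1,"xyz":[-15,0,0],"twist":0}]'

```text
time: 15.8
ee_pos: [0.4907, -0.0286, 0.0965]
tcp_rot: [180.0, 0.0, 103.9]
wrist_force: [0.5, -0.2, -0.2]
opening: 0.0002
grasp_force: 0.0
```

apply_moves --motion '[{"jaw":-1,"xyz":[-1.5,0,0],"twist":0},{"jaw":-1,"xyz":[-3,0,0],"twist":0},{"jaw":-1,"xyz":[-3,0,0.5],"twist":0},{"jaw":-1,"xyz":[-3,0,1],"twist":0},{"jaw":-1,"xyz":[-3,0,1],"twist":0}]'

```text
time: 16.42
ee_pos: [0.4913, -0.0313, 0.0954]
tcp_rot: [-180.0, -0.0, 103.9]
wrist_force: [-0.3, 0.8, 0.2]
opening: -0.0
grasp_force: 0.0
```

```bash
python3 s.py
python3 - <<'E'
from h import *
im,d=camera('side')
a=cv2.resize(im[160:280,205:335],None,fx=5,fy=5,interpolation=cv2.INTER_CUBIC)
cv2.imwrite('pics/tip4.png',a[...,::-1])
E
```

```text
case [-72.8 -18.9] tip above lid mm 3.406634283705079 t 16.425 [-0.32  0.76  0.21] [-179.99   -0.    103.87]
```

View pics/tip4.png

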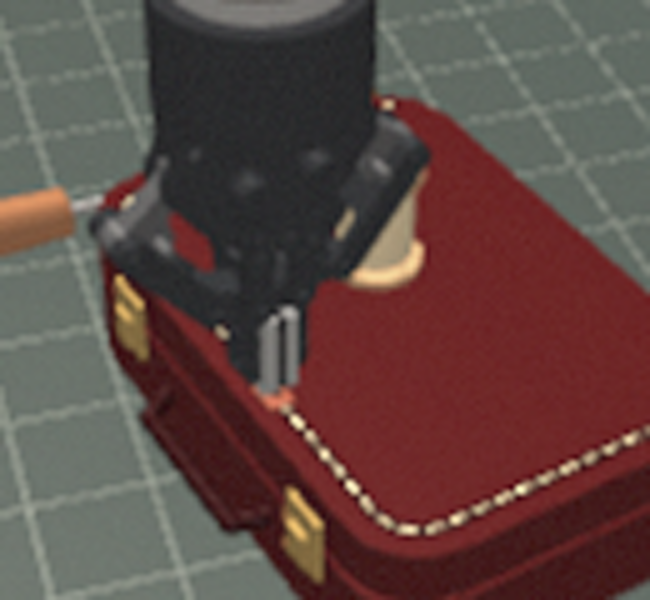

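The tips stand over the tan patch at crop (275,395), with its right end showing. Next I lower them gently.

apply_moves --motion '[{"jaw":-1,"xyz":[0,0,0.3],"twist":0},{"jaw":-1,"xyz":[0,0,0.6],"twist":0},{"jaw":-1,"xyz":[0,0,0.9],"twist":0},{"jaw":-1,"xyz":[0,0,1.2],"twist":0},{"jaw":-1,"xyz":[0,0,1.2],"twist":0}]'

```text
time: 17.1
ee_pos: [0.4914, -0.0314, 0.0943]
tcp_rot: [180.0, -0.0, 103.9]
wrist_force: [0.5, 0.4, -0.4]
opening: 0.0001
grasp_force: 0.0
```

```bash
python3 s.py
```

```text
case [-72.8 -19. ] tip above lid mm 2.268813553516935 t 17.1 [ 0.49  0.41 -0.44] [180.    -0.   103.86]
```

apply_moves --motion '[{"jaw":-1,"xyz":[0,0,0.2],"twist":0},{"jaw":-1,"xyz":[0,0,0.4],"twist":0},{"jaw":-1,"xyz":[0,0,0.5],"twist":0},{"jaw":-1,"xyz":[0,0,0.5],"twist":0}]'

```text
time: 17.6
ee_pos: [0.4914, -0.0314, 0.0938]
tcp_rot: [180.0, -0.0, 103.9]
wrist_force: [-0.4, 0.3, -0.6]
opening: -0.0002
grasp_force: 0.0
```

apply_moves --motion '[{"jaw":-1,"xyz":[0,0,0.1],"twist":0},{"jaw":-1,"xyz":[0,0,0.2],"twist":0},{"jaw":-1,"xyz":[0,0,0.2],"twist":0}]'

```text
time: 17.98
ee_pos: [0.4914, -0.0314, 0.0936]
tcp_rot: [-180.0, -0.0, 103.9]
wrist_force: [-0.7, 0.7, -0.2]
opening: 0.0001
grasp_force: 0.0
```

apply_moves --motion '[{"jaw":-1,"xyz":[0,0,0.1],"twist":0},{"jaw":-1,"xyz":[0,0,0.2],"twist":0},{"jaw":-1,"xyz":[0,0,0.2],"twist":0}]'

```text
time: 18.35
ee_pos: [0.4914, -0.0314, 0.0934]
tcp_rot: [-180.0, -0.0, 103.9]
wrist_force: [0.7, 0.0, 0.5]
opening: 0.0
grasp_force: 0.0
```

apply_moves --motion '[{"jaw":-1,"xyz":[0,0,0.1],"twist":0},{"jaw":-1,"xyz":[0,0,0.2],"twist":0},{"jaw":-1,"xyz":[0,0,0.2],"twist":0}]'

```text
time: 18.73
ee_pos: [0.4914, -0.0314, 0.0934]
tcp_rot: [180.0, 0.0, 103.9]
wrist_force: [-1.0, 0.5, 2.7]
opening: 0.0001
grasp_force: 1.3
```

apply_moves --motion '[{"jaw":-1,"xyz":[0,0,0],"twist":0},{"jaw":-1,"xyz":[0,0,0],"twist":0},{"jaw":-1,"xyz":[0,0,0],"twist":0},{"jaw":-1,"xyz":[0,0,0],"twist":0},{"jaw":-1,"xyz":[0,0,0],"twist":0}]'

```text
time: 19.35
ee_pos: [0.4914, -0.0314, 0.0933]
tcp_rot: [180.0, 0.0, 103.9]
wrist_force: [-1.8, -0.2, 5.1]
opening: 0.0003
grasp_force: 2.6
```

apply_moves --motion '[{"jaw":-1,"xyz":[0,0,0],"twist":0},{"jaw":-1,"xyz":[0,0,0],"twist":0},{"jaw":-1,"xyz":[0,0,0],"twist":0}]'

```text
time: 19.73
ee_pos: [0.4914, -0.0313, 0.0934]
tcp_rot: [180.0, 0.0, 103.9]
wrist_force: [-1.4, -0.1, 5.0]
opening: 0.0002
grasp_force: 2.6
```

```bash
python3 -c "
from workcell import bot
print(bot.job_done())"
```

```text
the job is handed in; nothing more can be done
None
```

I traced the seam from its left-hand end at the back round to the spot with the missing stitches, at about 24 mm/s and 4.5 mm above the lid. The job is handed in with the fingertips resting on that spot at about 5 N; nothing looked disturbed in the last picture, taken just before the touch.

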